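Lock a carved printing panel in its registration jig

ROBOT

A 6-joint arm with a two-finger parallel gripper is mounted at the origin on the work surface. World frame = base frame: x ahead of the robot, y to its left, z up, the work surface at z = 0. Lengths are in mm, angles in rad, forces in N, time in s.
With the tool pointing down it reaches from about 350 to 975 mm from the base axis. Payload 7.1 kg.
Tool frame: the origin (TCP) lies on the front face of the gripper's body, between the roots of the fingers; the fingertips stand 80 mm ahead of it and the grasp point (between the pads) lies 61 mm ahead of it (env.tips_ahead is the distance from the TCP to the fingertips, in mm); z points along the fingers, y is the line along which they close (so a half turn about z gives the same grasp; the last joint's range is limited). The gripper opens to 88 mm and grips with 3 to 60 N. Pads are 20 mm wide; open, the fingers measure 115 mm over their backs; the gripper's body (75 mm by 178 mm) begins 61 mm behind the grasp point.
Start: joints at [1.184, 0.423, 1.63, -0, 1.089, -0.019], TCP at [224.695, 583.196, 302.675] pointing down, gripper open.
Joint ranges: [-3, 3], [-0.9, 2.11], [0.09, 2.58], [-1.31, 4.45], [0.11, 2.69], [-2.54, 2.54]. Speed limits (rad/s): [2.39, 2.39, 3.01, 3.14, 3.14, 3.14].

INTERFACE

Orientations are given as a unit quaternion [x, y, z, w].
In Python, from station import env, set_gripper, viewer, workorder gives the robot as it stands. Calls block until the motion is done:
- env.reach(position, orientation): joint-space move of the TCP to a pose.
- env.move_l(position, rot=None, rate=150, f_stop=None): straight line of the TCP; rot=None keeps the orientation; rate is the mean speed in mm/s. With f_stop (N) it stops when the force on the tool has changed by that much, and returns True; else False.
- env.move_joints(angles): joint-space move.
- set_gripper(opening): finger opening in mm; the grip force is fixed at half the most; returns when the fingers have stopped.
- env.hold(seconds).
- env.ik(position, orientation): joint angles nearest the present ones, or None.
- env.read_state(): the state.
- viewer.camera(name): name is "scene" or "top" or "wrist"; returns the picture (400x640x3 uint8, blue, green, red); there is no depth.
- viewer.camera_params(name): a dict with "fx", "fy", "cx", "cy" (pixels), "pose" (4x4, takes a point from camera to world coordinates); the wrist camera has in their place "tool_from_camera" (4x4, takes a point from camera to tool coordinates, whose origin is the TCP and whose axes are the flange's). Camera axes: x right, y up, looking along -z (the intrinsics and any distortion apply to the point x, -y, -z); pixel columns grow to the right and rows downward; lengths in mm; the calibration is good to about 2 mm. The wrist camera is an equidistant fisheye: a pixel r from the principal point sees the ray r / f radians off the axis. A picture is of the moment at which its call begins: read the wrist's pose just before it. camera_params takes no time and is no camera call.
A pose or a line that the arm cannot do raises env.IKError and nothing moves.
- workorder.sign_off(): hands the job in; it is judged then, once.
The state is a dict: "time_s": time; "qpos": joint angles; "dq": joint speeds; "tau": joint torques, N m; "tool_pos": TCP position; "orientation": TCP orientation; "force": force on the tool from outside, world axes, zero at the start; "wrist_torque": the same for the moment, N m; "width": finger opening in mm; "grip_force": force on a finger pad.
Only numpy, scipy, OpenCV 4.12 (cv2) and the standard library are available. Lean on these libraries where they do the work, as an engineer would, in place of code of your own. Each camera call takes 0.05 s, during which the arm holds its last target. There are 200 camera calls.

TASK

Push the carved wooden panel with your fingertips fully home against the far stop of its jig, without lifting it. Then set a fingertip in the slot of the round metal cam fastener and turn it a quarter-turn clockwise (seen from above) until it stops and its tongue locks the panel in; turn it by the slot, not by pushing the tongue. Leave the ink tin, the brush pot and the ink roller as they stand.

Things in the scene. Friction and masses are not known exactly. Their poses are not given: they have to be found in the camera images.
- jig: Plywood board 15 mm thick, fixed. Origin: bench level, below the middle of the panel's near edge when home; x along the slide to the far stop, y left, z up. Board x -160 to 170, y -220 to 115 mm. Dark rails, tops 29 mm above the bench: far stop's face at x 150, left rail's inner face y 82, right rail's y -82 mm (x 48 to stop). The cam's upright axis is at x -18, y -155 mm.
- panel: Carved wooden panel, 150 (x) by 160 (y) by 20 mm, about 0.3 kg, loose on the board between the rails (2 mm play each side), top 35 mm above the bench. Origin: centre of underside; axes as the jig's. Starts 30 to 55 mm back towards the robot (jig -x). Home: origin at jig x 75, y 0, z 15 mm, near edge at jig x 0. Slides with a few N; push at the middle of its near edge.
- cam (a joint): Turn of the round aluminium cam about its upright axis, rad: 0 = open, tongue to the jig's -x; grows clockwise seen from above; firm stop at 1.571 = locked, tongue to the jig's +y behind the panel's near edge (2 mm play). Starts at 0 to 0.3, stays where left (friction 0.12 N m, about 4 N at 28 mm from the axis).
- cam_slot (a point): Centre of the slot's floor, on the cam's axis, 29 mm above the bench. The cam is a disc 110 mm across, rim 53 mm above the bench, so the slot is 24 mm deep. The slot is 38 mm wide, 92 mm long at its sides and 100 mm at its middle, straight across through the axis, closed at both ends by the round rim. The point turns with the cam: x along the slot, away from the tongue; z up.
- tongue: Flat steel tongue carried by the cam, 32 mm wide, from under the disc out to 130 mm from the axis, 17 to 28 mm above the bench. Origin on the cam's axis 17 mm above the bench; the tongue lies along its own -x. Not to be pushed by the robot.
- ink_tin: Bystander: ink tin, 76 mm diameter, 62 mm high, standing on the bench to the right of the jig. Origin: centre of its underside.
- brush_pot: Bystander: white pot, 76 mm diameter, 95 mm high, with brushes up to 205 mm high, standing on the bench to the left of the jig. Origin: centre of its underside.
- roller: Bystander: ink roller lying on the bench to the near left of the jig, 190 mm long along its x, 90 mm wide, 38 mm high, wooden handle to its -x. Origin: at bench level under its middle.
Things that resemble listed ones, but are neither listed nor needed, are in the scene too. Several things have the shape of the panel; the one meant has the colours described above.

How it is judged:
By the outcome, as a careful person would: the job done as asked, in the order asked, and still so for the second after the job is handed in, with the robot touching nothing.
It also fails if it takes over 54 s, if anything falls off the work surface, if the arm or the gripper's body presses on something with over 40 N, if the wrist force passes 120 N, or if a joint passes its speed limit or range.

## Working session

There is one attempt and no reset: what is moved stays moved. The work goes in short steps, each a Python script; the robot and the scene stay as the last script left them, time stands still between calls to the robot, and variables do not carry over. Pictures are saved under pics/ and viewed, at most 10 in all, crops included, and the job is handed in when it is done.

```bash
ls; mkdir -p pics; python3 - <<'E'
from station import env, viewer
import cv2
for n in("scene","top"):
    cv2.imwrite(f"pics/{n}0.png",viewer.camera(n)); print(n,viewer.camera_params(n))
s=env.read_state(); print(s["time_s"],s["orientation"],s["force"])
E
```

```text
pics
scene {'fx': 374.28195545547555, 'fy': 374.28195545547555, 'cx': 318.43876179133485, 'cy': 200.47819273833147, 'pose': array([[-8.73104342e-01, -4.12766780e-01,  2.59446319e-01,
         7.55902076e+02],
       [ 4.87395827e-01, -7.26358292e-01,  4.84612153e-01,
         6.14311989e+02],
       [-1.15808124e-02,  5.49570029e-01,  8.35367385e-01,
         1.03656176e+03],
       [ 0.00000000e+00,  0.00000000e+00,  0.00000000e+00,
         1.00000000e+00]])}
top {'fx': 402.63995422526324, 'fy': 402.63995422526324, 'cx': 319.86773097814773, 'cy': 204.69408774900634, 'pose': array([[-5.79277874e-03,  9.90518912e-01, -1.37254245e-01,
         2.90387027e+02],
       [-9.99926374e-01, -7.20116329e-03, -9.76681043e-03,
         4.51593037e+01],
       [-1.06626007e-02,  1.37187562e-01,  9.90487699e-01,
         1.05101218e+03],
       [ 0.00000000e+00,  0.00000000e+00,  0.00000000e+00,
         1.00000000e+00]])}
0.1 [ 1.82853045e-01  9.83140017e-01 -6.73380928e-04 -1.30966285e-04] [ 0.1237523   0.13134856 -0.2739311 ]
```

View pics/top0.png

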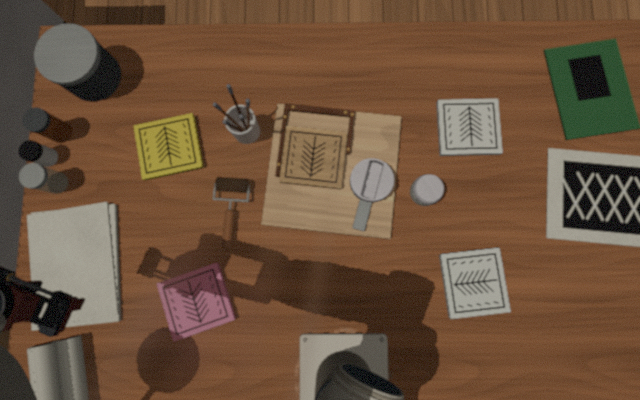

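View pics/scene0.png

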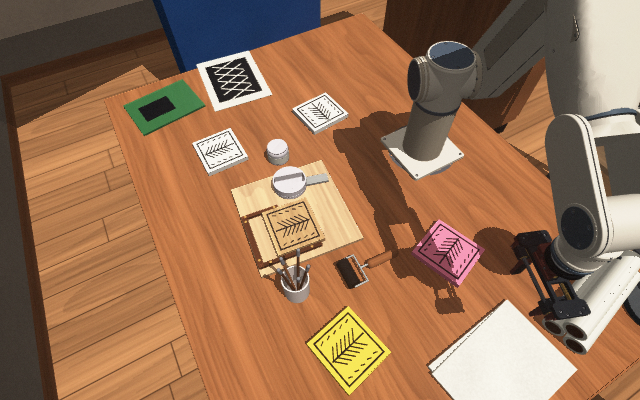

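The wooden panel is at top px (313,158), inside the jig. The yellow (168,146), pink (196,300) and two white (470,126; 475,283) panels differ in colour and lie on the bench. The roller is at (232,205), the pot at (240,120) and the tin at (428,190). I'll enlarge the jig to confirm.

```bash
python3 - <<'E'
import cv2
t=cv2.imread("pics/top0.png"); cv2.imwrite("pics/topc.png",cv2.resize(t[90:245,255:410],None,fx=3.87,fy=3.87,interpolation=cv2.INTER_CUBIC))
E
```

```text
(no output)
```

View pics/topc.png

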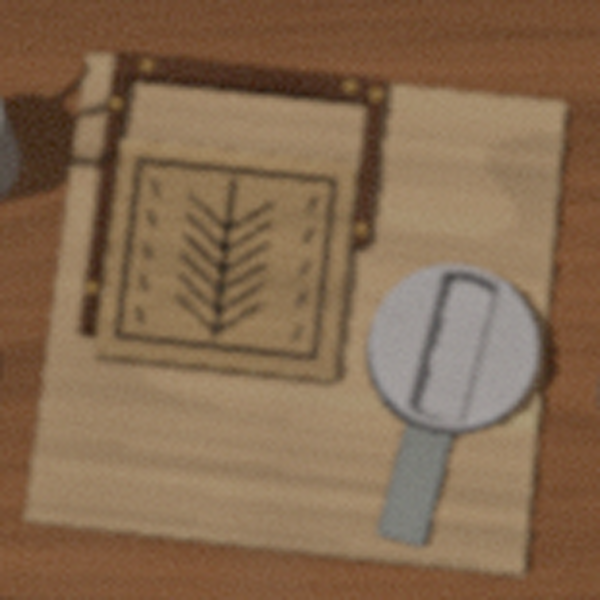

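The panel in the jig is plain wood with dark carving, so it is the one meant. Its near edge runs from crop (97,357) to (335,381). The cam is centred at (455,348), with the tongue end at (403,545). The board corners are (88,52), (568,98), (525,573) and (25,520).

```bash
cat > h.py <<'E'
import numpy as np
from scipy.spatial.transform import Rotation as R
from station import env, viewer, set_gripper, workorder
def ray(name,uv,z):
    p=viewer.camera_params(name); T=p["pose"]; uv=np.atleast_2d(uv)
    d=np.c_[(uv[:,0]-p["cx"])/p["fx"],-(uv[:,1]-p["cy"])/p["fy"],-np.ones(len(uv))]@T[:3,:3].T
    return T[:3,3]+d*((z-T[2,3])/d[:,2])[:,None]
def fit(J,W):  # rigid 2D: W = c + R J
    a,b=J.mean(0),W.mean(0); z=((W-b)@[1,1j])*np.conj((J-a)@[1,1j]); th=np.angle(z.sum())
    M=np.array([[np.cos(th),-np.sin(th)],[np.sin(th),np.cos(th)]]); return b-M@a,th,M
E
python3 - <<'E'
from h import *
crop=lambda a:np.array([255,90])+(np.array(a,float)+.5)/3.87-.5
W=ray("top",crop([(88,52),(568,98),(525,573),(25,520)]),15)[:,:2]
J=np.array([(170,115),(170,-220),(-160,-220),(-160,115.)])
c,th,M=fit(J,W); print(c,th,W-(c+J@M.T))
inv=lambda w:(w[:,:2]-c)@M
print("panel near",inv(ray("top",crop([(97,357),(335,381)]),35)))
print("cam",inv(ray("top",crop([(455,348)]),53)))
print("tongue",inv(ray("top",crop([(403,545)]),28)))
print("stop face",inv(ray("top",crop([(135,84),(365,104)]),29)))
print("camW",c+M@[-18,-155],"panel near W",c+M@[-40,0])
p=viewer.camera_params("wrist");print(p)
E
```

```text
[530.54075153  74.5106543 ] -0.11529746421556711 [[-1.35758541 -0.87534467]
 [ 0.56277338 -0.50506464]
 [ 0.93808639  0.94007805]
 [-0.14327436  0.44033126]]
panel near [[-48.75656736  78.50854448]
 [-47.89356098 -80.23409246]]
cam [[ -21.11267964 -155.26209063]]
tongue [[-150.53525116 -135.90031536]]
stop face [[143.92699715  76.78690631]
 [146.32299157 -81.12673288]]
camW [494.82872228 -77.38948055] panel near W [490.80632724  79.11234161]
{'fx': 309.70691628693146, 'fy': 309.70691628693146, 'cx': 317.1626349327367, 'cy': 201.70799218675816, 'tool_from_camera': array([[ 2.36675954e-04,  9.63344258e-01,  2.68268122e-01,
         7.43692247e+01],
       [ 9.99999951e-01, -2.83601600e-04,  1.36169853e-04,
        -1.43652730e+00],
       [ 2.07259715e-04,  2.68268076e-01, -9.63344277e-01,
        -8.17890479e+01],
       [ 0.00000000e+00,  0.00000000e+00,  0.00000000e+00,
         1.00000000e+00]])}
```

```bash
cat >> h.py <<'E'
C=np.array([530.5,74.5]); TH=-0.1153
M=np.array([[np.cos(TH),-np.sin(TH)],[np.sin(TH),np.cos(TH)]])
def P(x,y,ztip): return [*(C+M@[x,y]),ztip+env.tips_ahead]
def Q(psi):  # tool down, tool y (closing line) at world yaw psi
    s,c=np.sin(psi),np.cos(psi); return R.from_matrix(np.array([[-s,c,0],[c,s,0],[0,0,-1]]).T).as_quat()
E
python3 - <<'E'
from h import *
for k in(1,-1):
    print("push",env.ik(P(-80,0,140),Q(TH+k*np.pi/2)))
    for t in(.145,.9,1.571,1.9):
        print("cam",t,env.ik(P(-18,-155,33),Q(TH-t+(k-1)*np.pi/2)))
E
```

```text
push [ 1.57551149e-01  3.10748345e-01  2.04965688e+00 -4.44089210e-16
  7.81187428e-01 -1.29794518e+00]
cam 0.145 [-1.78937267e-01  5.58173479e-01  2.00003884e+00 -4.44089210e-16
  5.83380334e-01  8.13627334e-02]
cam 0.9 [-1.78937267e-01  5.58173479e-01  2.00003884e+00 -4.44089210e-16
  5.83380334e-01  8.36362733e-01]
cam 1.571 [-1.78937267e-01  5.58173479e-01  2.00003884e+00 -4.44089210e-16
  5.83380334e-01  1.50736273e+00]
cam 1.9 [-1.78937267e-01  5.58173479e-01  2.00003884e+00 -4.44089210e-16
  5.83380334e-01  1.83636273e+00]
push [ 1.57551149e-01  3.10748345e-01  2.04965688e+00 -4.44089210e-16
  7.81187428e-01  1.84364748e+00]
cam 0.145 None
cam 0.9 [-1.78937267e-01  5.58173479e-01  2.00003884e+00 -4.44089210e-16
  5.83380334e-01 -2.30522992e+00]
cam 1.571 [-1.78937267e-01  5.58173479e-01  2.00003884e+00 -4.44089210e-16
  5.83380334e-01 -1.63422992e+00]
cam 1.9 [-1.78937267e-01  5.58173479e-01  2.00003884e+00 -4.44089210e-16
  5.83380334e-01 -1.30522992e+00]
```

```bash
python3 - <<'E'
from h import *
import cv2
q=Q(TH+np.pi/2)
env.reach(P(-85,0,140),q)
set_gripper(40)
env.move_l(P(-85,0,20.5),rate=120)
print(env.read_state()["time_s"])
print(env.move_l(P(-62,0,20.5),rate=60,f_stop=10))
hit=env.move_l(P(2,0,20.5),rate=35,f_stop=14)
env.hold(.3)
s=env.read_state(); print(hit,s["time_s"],(s["tool_pos"][:2]-C)@M,s["force"],s["tool_pos"])
cv2.imwrite("pics/top1.png",cv2.resize(viewer.camera("top")[90:245,255:410],None,fx=3.87,fy=3.87,interpolation=cv2.INTER_CUBIC))
E
```

```text
4.1083
False
True 6.2583 [-13.36722789  -0.28243113] [ 0.01029008 -0.92705803 -0.48119002] [517.18903408  75.75727287  99.62559363]
```

```bash
python3 - <<'E'
from h import *
import cv2
hit=env.move_l(P(2,0,20.5),rate=25,f_stop=22)
s=env.read_state(); print(hit,s["time_s"],(s["tool_pos"][:2]-C)@M,s["force"])
env.move_l(P(-50,0,20.5),rate=100)
env.move_l(P(-70,-40,130),rate=150)
env.reach(P(-70,-155,130),Q(TH-.145))
s=env.read_state(); print(s["time_s"],s["tool_pos"],s["orientation"])
cv2.imwrite("pics/top2.png",cv2.resize(viewer.camera("top")[90:245,255:410],None,fx=3.87,fy=3.87,interpolation=cv2.INTER_CUBIC))
cv2.imwrite("pics/wrist2.png",viewer.camera("wrist"))
E
```

```text
True 6.6833 [-11.60264211  -0.46693459] [-0.06414684 -0.79238506 -0.43833537]
9.475 [443.12583731 -71.18081527 209.63979945] [ 7.92467472e-01  6.09914074e-01 -2.12712586e-04 -2.87304351e-04]
```

View pics/wrist2.png

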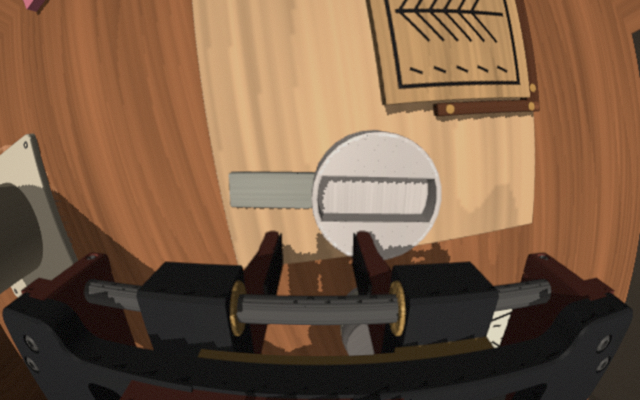

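View pics/top2.png

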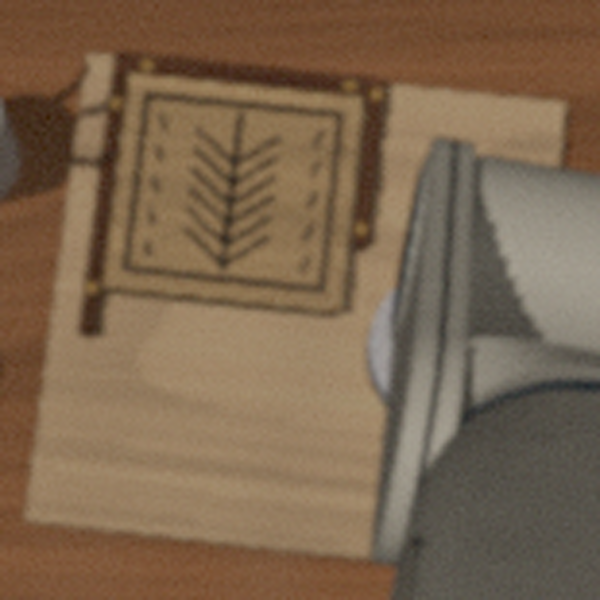

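The top crop shows the panel up against the far rail, with its near edge from (103,288) to (347,314). The wrist view shows the cam rim centred at about (376,193), the slot horizontal from x 320 to 436, and the tongue to the left ending at (230,190). Now converting these to positions.

```bash
cat >> h.py <<'E'
def wray(uv,z,s):
    p=viewer.camera_params("wrist"); uv=np.atleast_2d(np.array(uv,float))
    d=(uv-[p["cx"],p["cy"]])/p["fx"]; r=np.hypot(*d.T)[:,None]
    dc=np.c_[d[:,:1]*np.sin(r)/r,-d[:,1:]*np.sin(r)/r,-np.cos(r)]
    T=p["tool_from_camera"]; Rt=R.from_quat(s["orientation"]).as_matrix()
    o=np.array(s["tool_pos"])+Rt@T[:3,3]; w=dc@(Rt@T[:3,:3]).T
    return o+w*((z-o[2])/w[:,2])[:,None]
jig=lambda w:(np.asarray(w)[:,:2]-C)@M
E
python3 - <<'E'
from h import *
s=env.read_state()
print("cam rim L,R,top,bottom",jig(wray([(313,193),(440,193),(377,131),(376,256)],53,s)).round(1))
print("tongue end corners",jig(wray([(230,172),(230,206)],28,s)).round(1))
print("slot corners at top",jig(wray([(322,178),(436,178),(320,222),(434,222)],53,s)).round(1))
print("panel corner near right",jig(wray([(386,105)],35,s)).round(1))
crop=lambda a:np.array([255,90])+(np.array(a,float)+.5)/3.87-.5
print("panel near, top cam",jig(ray("top",crop([(103,288),(347,314)]),35)).round(1))
E
```

```text
cam rim L,R,top,bottom [[ -72.7 -141.5]
 [  32.5 -156.3]
 [ -16.5  -99.5]
 [ -27.3 -204.3]]
tongue end corners [[-144.  -117.9]
 [-150.6 -148.6]]
slot corners at top [[ -63.9 -130.5]
 [  29.4 -143. ]
 [ -70.6 -166.4]
 [  26.1 -181.3]]
panel corner near right [[ -2.8 -79.8]]
panel near, top cam [[ -1.7  80.3]
 [ -2.  -83.5]]
```

```bash
python3 - <<'E'
from h import *
import cv2
cx,cy=-20.5,-154
q=Q(TH-.155)
set_gripper(46)
env.move_l(P(cx,cy,75),rot=q,rate=150)
print("hit",env.move_l(P(cx,cy,34.5),rate=60,f_stop=8))
s=env.read_state(); t0=np.array(s["wrist_torque"]); f0=np.array(s["force"]); j=np.array(s["qpos"]); j6=j[5]
print(s["time_s"],s["tool_pos"],f0,t0,s["width"])
for d in np.arange(.1,1.95,.1):
    j[5]=j6+d; env.move_joints(j); s=env.read_state()
    t=np.array(s["wrist_torque"])-t0; f=np.array(s["force"])-f0
    print(round(d,2),round(s["qpos"][5]-j6,3),t.round(2),f.round(1),round(s["time_s"],2))
    if abs(t[2])>.8 or np.linalg.norm(f)>25: break
cv2.imwrite("pics/w3.png",viewer.camera("wrist"))
E
```

```text
hit False
11.3833 [492.5350214  -76.13501116 114.4721439 ] [-0.26667189 -0.69134344  0.26132918] [-0.06328452  0.05606948 -0.05101196] 45.881869698671025
0.1 0.097 [0.02 0.05 0.07] [ 0.2  1.3 -0.2] 11.63
0.2 0.196 [0.   0.07 0.07] [0.6 1.1 0.1] 11.88
0.3 0.295 [0.07 0.01 0.11] [ 0.4  1.2 -0.3] 12.13
0.4 0.395 [ 0.27 -0.06  0.08] [0.2 2.1 1.3] 12.38
0.5 0.495 [ 0.43 -0.05  0.13] [-0.1  3.6  0.9] 12.63
0.6 0.595 [ 0.6  -0.04  0.06] [1.6 4.8 1.8] 12.88
0.7 0.696 [ 0.82 -0.11  0.1 ] [1.3 6.  2.3] 13.13
0.8 0.797 [ 1.   -0.2   0.17] [1.2 7.  2.1] 13.38
0.9 0.897 [ 1.12 -0.23  0.13] [2.4 6.9 2. ] 13.63
1.0 0.997 [ 1.14 -0.3   0.13] [1.7 6.9 1.4] 13.88
1.1 1.097 [ 0.97 -0.28  0.1 ] [3.  6.1 1. ] 14.13
1.2 1.197 [ 0.85 -0.34  0.1 ] [ 3.7  5.5 -0.5] 14.38
1.3 1.297 [ 0.74 -0.45  0.13] [3.6 4.8 0.3] 14.63
1.4 1.395 [ 0.7  -0.53  0.12] [3.6 5.  0.4] 14.88
1.5 1.494 [ 0.66 -0.58  0.1 ] [4.2 4.6 0.6] 15.13
1.6 1.593 [ 0.56 -0.6   0.11] [ 5.2  2.9 -0.7] 15.38
1.7 1.692 [ 0.38 -0.88  0.79] [ 5.8  2.4 -2.2] 15.63
1.8 1.779 [ 1.53 -1.32  8.77] [5.2 5.2 0.7] 15.88
```

View pics/w3.png

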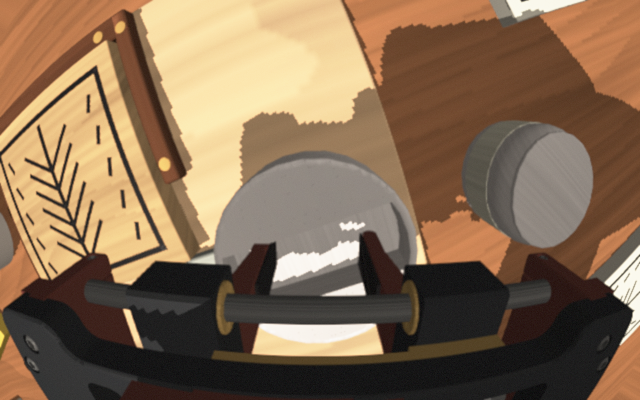

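The cam hit its firm stop: torque jumped to 8.8 N m, and the view shows the slot turned across the jig. I'll centre the fingers, lift out and check.

```bash
python3 - <<'E'
from h import *
import cv2
j=np.array(env.read_state()["qpos"]); j[5]-=.2; env.move_joints(j)
s=env.read_state(); print(s["wrist_torque"],s["force"])
p=np.array(s["tool_pos"])
env.move_l(p+[0,0,150],rate=120)
env.reach([380,-150,330],s["orientation"])
s=env.read_state(); print(s["time_s"],s["force"])
cv2.imwrite("pics/top4.png",cv2.resize(viewer.camera("top")[90:245,255:410],None,fx=3.87,fy=3.87,interpolation=cv2.INTER_CUBIC))
cv2.imwrite("pics/sc4.png",cv2.resize(viewer.camera("scene")[120:320,200:420],None,fx=2.7,fy=2.7,interpolation=cv2.INTER_CUBIC))
E
```

```text
[ 0.02577719  0.14838191 -0.00206604] [ 1.19893874 -0.15725882  0.7151124 ]
18.3083 [ 0.10078566 -0.20947635 -0.03770259]
```

View pics/top4.png

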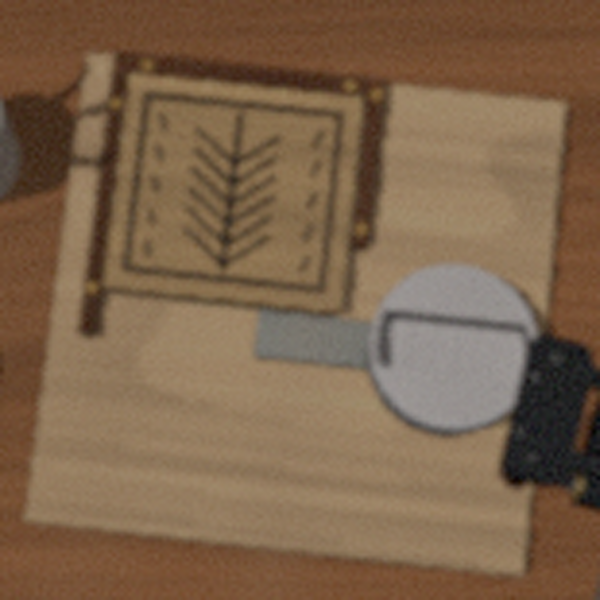

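View pics/sc4.png

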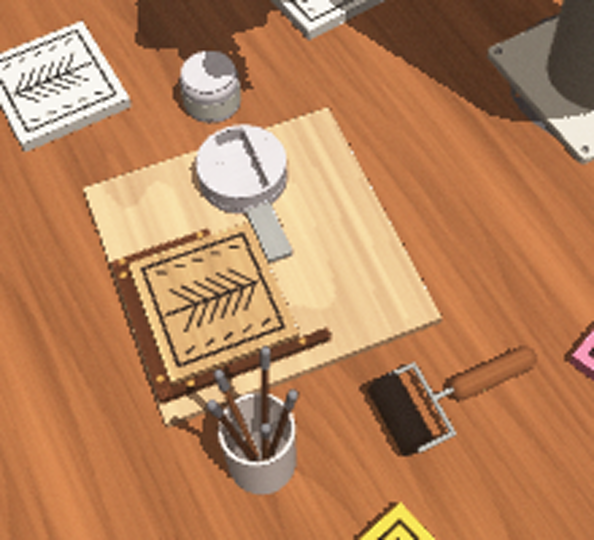

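The panel is home, the tongue lies behind its near edge (crop 257–370, 312–365), the bystanders stand as before, and the robot is clear.

```bash
python3 -c "
from station import workorder; print(workorder.sign_off())"
```

```text
the job is handed in; nothing more can be done
None
```

The panel is fully home against the far stop, the cam is turned by its slot to its firm stop with the tongue locking the panel in, the tin, pot and roller were left alone, and the job is handed in at about 18 s on the robot's clock.

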